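# Level the chocolate-setting plate

### The arm

A 6-joint arm with a two-finger parallel gripper is mounted at the origin on the work surface. World frame = base frame: x ahead of the robot, y to its left, z up, the work surface at z = 0. Lengths are in mm, angles in rad, forces in N, time in s.
With the tool pointing down it reaches from about 350 to 875 mm from the base axis. Payload 4.2 kg.
Tool frame: the origin (TCP) lies midway between the tips of the shut fingers; the grasp point (between the pads) lies 19 mm behind it; z points along the fingers, y is the line along which they close (so a half turn about z gives the same grasp; the last joint's range is limited). The gripper opens to 85 mm and grips with 20 to 120 N. Pads are 22 mm wide; open, the fingers measure 114 mm over their backs; the gripper's body (76 mm by 85 mm) begins 54 mm behind the grasp point. The pads swing forward as they close: fully open they stand 13 mm farther back than shut.
Start: joints at [-0.895, 0.385, 0.008, 0, -1.194, -0.259], TCP at [253.035, -571.465, 231.312] pointing down, gripper open.
Joint ranges: [-3.14, 3.14], [-1.21, 2.06], [-1.07, 1.41], [-3.16, 2.05], [-2.99, -0.16], [-3.1, 3.1]. Speed limits (rad/s): [2.79, 2.79, 3.14, 3.14, 3.14, 3.14].

### API

Orientations are given as a unit quaternion [x, y, z, w].
In Python, from bench import arm gives the robot as it stands. The module is installed in compiled form; this text tells all that it offers.
- The arm moves only by the shell command python3 -m handwheel 'ROWS' [OPENING]. ROWS is JSON, a list of rows, each an object of numbers: "x", "y", "z": the shift along the world's x, y, z each as a share of 20 cm, from -1 to 1; "ax", "ay", "az": the turn, a rotation vector about the world's x, y, z each as a share of 90 degrees, from -1 to 1. In form: [{"x": .., "y": .., "z": .., "ax": .., "ay": .., "az": ..}, ...]. A call has exactly 8 rows; each row shifts and turns the commanded pose from where the row before left it; what a row does not reach is not made up. A row lasts 1/10 s, in which the tool goes at most 50 mm and 8.59 degrees, less where a joint would pass 70% of its speed; a pose out of reach is approached as far as the arm can. A call with a number of a shift or a turn outside -1 to 1 is refused whole. A call with a gripper value outside its range is refused whole. OPENING is the opening, from -1 (shut) to 1 (fully open), set as the call begins (- or left out, the last holds). The fingers move at their own pace and stop on an object; the grip force is fixed at half the most. Time passes only in rows, so rows that do not move let the fingers close, or fill a call up. It gives the time, the measured TCP pose, the force, the opening and the grip force at its end, in the units of the state.
- arm.read_state(): the state, without advancing time (a new reading comes with each control period).
- arm.get_image(name): name is "scene" or "top"; returns the picture (400x640x3 uint8, red, green, blue); there is no depth.
- arm.camera_params(name): a dict with "K" (3x3 intrinsics, pixels), "k1" (the pictures are not rectified: a ray, as slopes to the right and down, at radius r is drawn at 1 + k1 r^2 times it, then the intrinsics apply), "position" and "orientation" of the camera in the world. Camera axes: x right, y down, z forward; pixel columns grow to the right and rows downward; lengths in mm; the calibration is good to about 2 mm. A picture is of the moment at which its call begins. camera_params takes no time and is no camera call.
- arm.job_done(): hands the job in; it is judged then, once.
The state is a dict: "clock": time; "joints": joint angles; "joint_vel": joint speeds; "joint_efforts": joint torques, N m; "position": TCP position; "ee_rot": TCP orientation; "contact_force": force on the tool from outside, world axes, zero at the start; "wrist_torque": the same for the moment, N m; "gripper_width": finger opening in mm; "grasp_force": force on a finger pad.
Only numpy, scipy, OpenCV 4.12 (cv2) and the standard library are available. Lean on these libraries where they do the work, as an engineer would, in place of code of your own. Each camera call takes 0.05 s, during which the arm holds its last target. There are 200 camera calls.

### The job

The steel plate for setting chocolate has to be dead level. Slide the yellow spirit level across the plate until its long side lies flush against the raised fence, then turn the orange knob of the levelling foot until the bubble sits centred between the two black lines and let go of the knob. Then press down firmly on the black pad of the spirit level with the fingers and keep pressing: finish while holding it pressed, still flush, with the bubble centred; leave the can, cup, jar and red box where they are.

Things in the scene. Friction and masses are not known exactly. Their poses are not given: they have to be found in the camera images.
- stand: dark steel base, fixed to the counter, 200 (x) x 375 (y) x 12 mm. Origin on the counter under the work area; x points across the plate to the fence (away from the robot within 15 degrees), y along the plate to the levelling knob, z up. In this frame the plate spans x -90 to 90, y -140 to 120 mm, its upper face at z = 55 mm when level; a 50 mm wide tongue runs on from it to y = 188 mm.
- plate: bright steel setting plate, 180 x 260 mm, hinged along its -y edge, its other end carried by the levelling screw. Origin mid hinge line, 10 mm under the upper face, 140 mm from the stand's origin; x to the fence, y to the knob, z up. At the start the knob end is 0.4 to 1.2 degrees too low; the plate moves only with the knob, which holds its setting under load.
- fence_mid (a point): middle of the foot of the fence's inner face, where it meets the plate's upper face. The fence is a straight steel strip along the plate's far edge, parallel to the plate's y, 260 mm long, 12 mm high, 8 mm thick; the level is to lie against its inner (-x) face.
- level: loose yellow spirit level, 26 (x) x 180 (y) x 40 mm (z), 0.25 to 0.45 kg, standing on the plate 40 to 115 mm short of the fence, up to 14 degrees askew. Origin at the centre of its underside; y is its long axis (to the knob), x points to the fence. Black press pad in the middle of its top; green vial with two black lines centred 53 mm from the middle towards +y.
- level_face (a point): middle of the lower edge of the level's long side that faces the fence (13 mm in x from the level's origin).
- press_pad (a point): centre of the black press pad (22 x 34 mm) on top of the level, 40 mm above its underside: press straight down here, with about 10 N.
- vial_mid (a point): centre of the green vial's window (18 x 60 mm) on top of the level, midway between the two black lines (which lie across it 21 mm apart): 53 mm from the level's origin along y, 39.5 mm up.
- bubble_mid (a point): centre of the pale bubble, 14 mm long, which runs along the vial: centred when it lies on vial_mid. It goes to the higher end, 5 mm for each 0.01 rad of the level's tilt (at the start it is 3 to 11 mm off, towards the hinge end), and takes about 1 s to settle; the vial allows 22 mm either way.
- knob (a joint): angle of the levelling knob, rad, growing clockwise seen from above; -4 to 4, starts at -2.0 to -1.4. Clockwise raises the plate's knob end: 1 rad tilts the plate by 0.008 rad and moves the bubble 4 mm towards the knob end. The level reading differs each time (-0.6 to 0.6), so go by the bubble. Friction 0.12 N m; it stays where it is left.
- knob_grip (a point): centre of the knob's orange grip bar, on the upright screw axis, 170 mm from the stand's origin along y, 96 mm (within 2) above the counter. Bar 46 mm long, 14 thick, 28 high (82 to 110 mm above the counter): grip it across its thickness from above. Site x runs along the bar (along the stand's x when the knob reads 0), z up. Round the axis the tongue lies below 62 mm.
- can: red and white can, 56 mm across, 150 mm high, beyond the hinge end of the stand. Origin at the centre of its underside. To be left alone.
- cup: white ceramic cup, 72 mm across, 80 mm high, beyond the fence. Origin at the centre of its underside. To be left alone.
- jar: amber jar with a blue lid, 68 mm across, 60 mm high, beyond the fence. Origin at the centre of its underside. To be left alone.
- choc_box: flat red box, 90 x 70 x 22 mm, beyond the knob end of the stand. Origin at the centre of its underside. To be left alone.
Things that resemble listed ones, but are neither listed nor needed, are in the scene too. There is more than one size of the level; the job needs the smallest.

How it is judged (in metres and radians):
On the way, in this order (a step that is already met when the one before it is completed fails the run):
1. the level stands on the plate flush along the fence (x of level_face in the frame of fence_mid above -0.003 m and angle between the y axis of level and the y axis of plate, either way round below 0.03 rad), for 0.2 s.
2. the knob has been turned until the bubble rests centred, and let go (y of bubble_mid in the frame of vial_mid between -0.0025 and 0.0025 m and angle between plate's own z axis and vertical below 0.006 rad and contact force between each of the arm, the fingers and knob below 0.1 N), for 0.3 s.
At the end, for the whole second after the job is handed in: The fingers press on the spirit level (over 3 N on the level, over 5 N between level and plate) through the last second, the level stands upright within 3 mm of the fence and parallel to it within 0.03 rad, the bubble is within 2.5 mm of the centre and the plate within 0.006 rad of level (all of step 1 and contact force between the fingers and level above 3 N and contact force between level and plate_c0 above 5 N and y of bubble_mid in the frame of vial_mid between -0.0025 and 0.0025 m and angle between plate's own z axis and vertical below 0.006 rad and horizontal distance between level_face and fence_mid below 0.06 m and angle between level's own z axis and vertical below 0.02 rad); the arm keeps its last pose, push and grip.
It fails at once if the can, cup, jar or red box is pushed away or tipped (distance of any of can, cup, jar, choc_box from where it was at the start of the episode above 0.02 m or angle between any of can, cup, jar's own z axis and vertical above 0.3 rad).
It also fails if it takes over 72 s, if anything falls off the work surface, if the arm or the gripper's body presses on something with over 40 N, if the wrist force passes 120 N, or if a joint passes its speed limit or range.

## Working session

There is one attempt and no reset: what is moved stays moved. The work goes in short steps, Python scripts to look and compute and a shell command to move; the robot and the scene stay as the last step left them, time stands still between calls to the robot, and variables do not carry over. Pictures are saved under pics/ and viewed, at most 10 in all, crops included, and the job is handed in when it is done.

```bash
mkdir -p pics
cat > h.py <<'E'
import numpy as np,cv2
from scipy.spatial.transform import Rotation as R
from bench import arm
def ray(n,px):
    p=arm.camera_params(n);K=np.array(p['K'],float)
    d=cv2.undistortPoints(np.array(px,float).reshape(-1,1,2),K,np.array([p['k1'],0,0,0.])).reshape(-1,2)
    return np.array(p['position'],float),R.from_quat(p['orientation']).apply(np.c_[d,np.ones(len(d))])
def onz(n,px,z):
    o,d=ray(n,px);return o+d*((z-o[2])/d[:,2])[:,None]
def save(n,f):
    im=arm.get_image(n);cv2.imwrite('pics/'+f,im[:,:,::-1]);return im
E
python3 - <<'E'
from h import *
for n in('scene','top'):
    save(n,n+'0.png');print(arm.camera_params(n))
s=arm.read_state();print(s)
E
```

```text
{'K': array([[507.79763433,   0.        , 325.59824832],
       [  0.        , 507.79763433, 198.15110423],
       [  0.        ,   0.        ,   1.        ]]), 'k1': -0.15822376951827397, 'position': array([1414.47426841,  294.77582745,  852.52598517]), 'orientation': array([ 0.51369006,  0.74760494, -0.34880906, -0.23567266])}
{'K': array([[494.62936456,   0.        , 327.35266863],
       [  0.        , 494.62936456, 199.17414762],
       [  0.        ,   0.        ,   1.        ]]), 'k1': -0.10167546958288452, 'position': array([ 351.24406856,  -40.97880091, 1609.50364665]), 'orientation': array([ 0.71390615, -0.69688972,  0.04647425, -0.05022821])}
{'clock': 0.1, 'joints': array([-8.95382206e-01,  3.85499683e-01,  6.79408872e-03, -4.53613999e-04,
       -1.19398567e+00, -2.58602421e-01]), 'joint_vel': array([-0.00093972, -0.0016935 ,  0.00325694,  0.00232901,  0.00150664,
       -0.00087654]), 'joint_efforts': array([-5.53844620e-04, -3.93320882e+01,  1.88930351e+01,  4.19790253e+00,
       -2.60613997e-03, -9.42194589e-08]), 'position': array([ 252.85116908, -571.01709164,  230.32847906]), 'ee_rot': array([-2.06818565e-01,  9.78378832e-01,  9.40924842e-04, -2.38324567e-04]), 'contact_force': array([ 0.0636529 , -0.98967806, -0.32224915]), 'wrist_torque': array([ 0.04724451, -0.00401586, -0.02459221]), 'grasp_force': 0.0, 'gripper_width': 85.51589959296572}
```

View pics/top0.png

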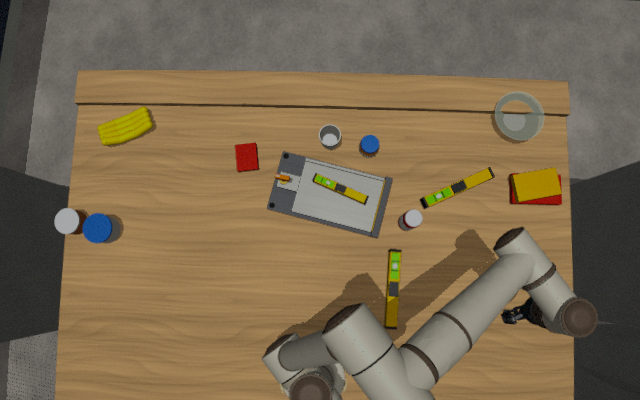

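View pics/scene0.png

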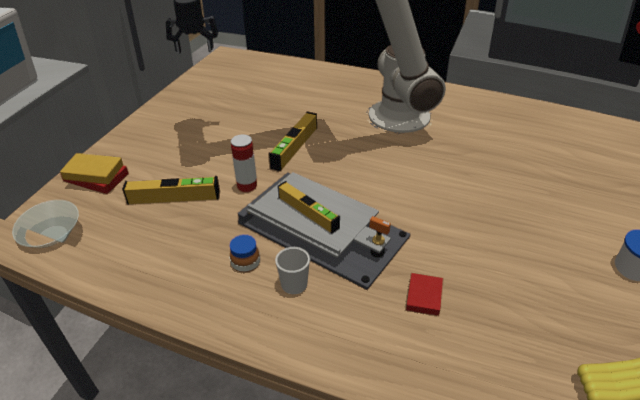

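Candidates for the level in the top view are (340,188) on the plate, (457,187) on the counter and (394,289) on the counter. The one on the plate is the smallest, so I choose it and check it in a crop. The knob is at (284,178). The red box to leave alone is at (247,157); the red/yellow stack at (536,187) is a decoy.

```bash
cat >> h.py <<'E'
def masks(im):
    h=cv2.cvtColor(im,cv2.COLOR_RGB2HSV).astype(int);H,S,V=h[...,0],h[...,1],h[...,2]
    return dict(yel=(H>20)&(H<32)&(S>180)&(V>90),grn=(H>35)&(H<65)&(S>140)&(V>90),org=(H>3)&(H<17)&(S>190)&(V>110))
def box(m,roi):
    x0,y0,x1,y1=roi;z=np.zeros(m.shape,np.uint8);z[y0:y1,x0:x1]=m[y0:y1,x0:x1]
    return z,np.argwhere(z)[:,::-1].astype(float)
E
python3 - <<'E'
from h import *
im=save('top','t1.png')
c=cv2.resize(im[145:242,260:400],None,fx=5.6,fy=5.6,interpolation=cv2.INTER_CUBIC);cv2.imwrite('pics/crop1.png',c[:,:,::-1])
M=masks(im)
for k,z in(('yel',95),('grn',95),('org',110)):
    m,p=box(M[k],(265,150,395,238));
    r=cv2.minAreaRect(p.astype(np.float32));b=cv2.boxPoints(r)
    print(k,len(p),r,'\n',onz('top',b,z).round(1)[:,:2],onz('top',[p.mean(0)],z).round(1))
h=cv2.cvtColor(im,cv2.COLOR_RGB2HSV).astype(int)
dark=((h[...,2]<95)&(h[...,1]<90)).astype(np.uint8);
m,p=box(dark,(262,145,395,240))
n,l,st,ce=cv2.connectedComponentsWithStats(m);i=1+np.argmax(st[1:,4]);p=np.argwhere(l==i)[:,::-1].astype(np.float32)
r=cv2.minAreaRect(p);b=cv2.boxPoints(r);w=onz('top',b,12)
print(r,w.round(1),np.linalg.norm(w-np.roll(w,1,0),axis=1))
E
```

```text
yel 275 ((329.0738525390625, 192.4840087890625), (101.27366638183594, 49.47652816772461), 14.349332809448242) 
 [[ 541.   134.5]
 [ 693.3  102.1]
 [ 620.8 -205.9]
 [ 470.6 -169.6]] [[581.9 -92.3  95. ]]
grn 86 ((324.541259765625, 180.90724182128906), (18.783905029296875, 5.2798004150390625), 23.96249008178711) 
 [[620.5   9.9]
 [635.9   3.6]
 [613.1 -50.3]
 [597.7 -44. ]] [[617.4 -18.5  95. ]]
org 10 ((281.7692565917969, 176.6538543701172), (13.139781951904297, 3.7262067794799805), 11.309932708740234) 
 [[622.2 132.8]
 [633.7 130.9]
 [626.6  90.8]
 [615.1  92.7]] [[621.1 110.  110. ]]
((329.27081298828125, 193.54380798339844), (114.50103759765625, 61.721275329589844), 14.38139533996582) [[ 533.4  168.7   12. ]
 [ 733.9  126.2   12. ]
 [ 646.9 -241.6   12. ]
 [ 449.6 -193.3   12. ]] [371.66580473 204.94638067 378.01124998 203.13023802]
```

View pics/crop1.png

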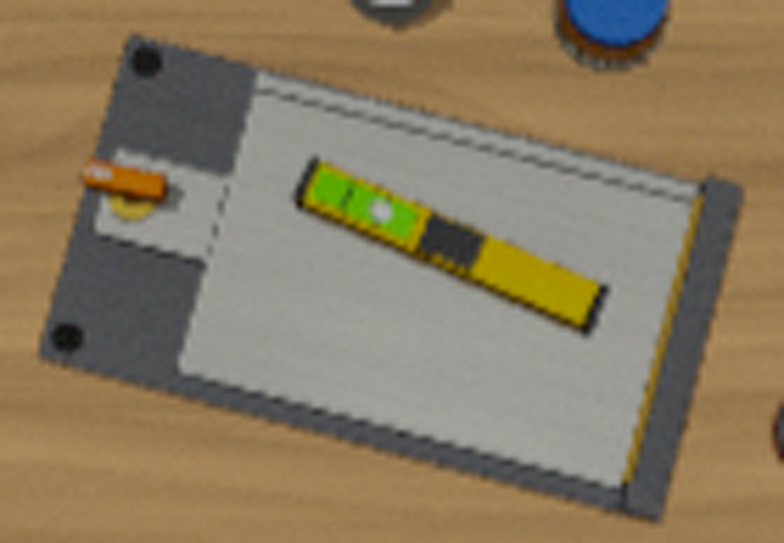

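```bash
cat >> h.py <<'E'
def c2i(c):return 260+0*np.array(c)*1.0+np.array([0,-115])+(np.array(c,float)+.5)/5.6-.5
YAW=np.radians(-13.1);ux=np.array([np.cos(YAW),np.sin(YAW)]);uy=np.array([-ux[1],ux[0]])
E
python3 - <<'E'
from h import *
f=lambda c,z:onz('top',c2i(c),z)[:,:2]
kn=f([[84,170],[165,182]],110);pad=f([[418,236],[452,241],[487,247]],95)
edge=f([[317,158],[607,288]],95);fen=f([[258,90],[690,199]],57);
corn=f([[130,36],[740,186],[660,520],[40,355]],12)
ang=lambda a,b:np.degrees(np.arctan2(*(a-b)[::-1]))
print('corners',corn.round(1),'y-ang',ang(corn[0],corn[1]),ang(corn[3],corn[2]),'x-ang',ang(corn[0],corn[3]),ang(corn[1],corn[2]))
C=corn.mean(0);O=C-22.5*uy;print('C',C,'O',O)
L=lambda p:np.c_[(p-O)@ux,(p-O)@uy].round(1)
print('knob',kn.round(1),L(kn),ang(kn[0],kn[1]));print('edge',L(edge),ang(edge[0],edge[1]),np.linalg.norm(edge[0]-edge[1]))
print('fence',L(fen),ang(fen[0],fen[1]));print('pad',L(pad))
print('vial/bubble/line',L(f([[381,211],[347,195]],95)))
w=lambda x,y:(O+x*ux+y*uy).round(1)
print('fence mid',w(82,-10))
o,d=ray('scene',[[0,0]]);
# scene triangulation check of orange knob and pad
im=arm.get_image('scene');m=masks(im)
z,p=box(m['org'],(355,205,400,240));print('knob scene',len(p),p.mean(0),L(onz('scene',[p.mean(0)],98)[:,:2]))
E
```

```text
corners [[ 728.6  121.6]
 [ 647.  -239.5]
 [ 450.3 -194.6]
 [ 537.5  167. ]] y-ang 77.27556327066877 76.44063959174554 x-ang -13.356914203304726 -12.846854960835087
C [590.82733983 -36.34996666] O [585.72768542 -58.26442593]
knob [[629.2 134.2]
 [623.5  89.2]] [[ -1.2 197.3]
 [  3.4 152.2]] 82.77941105728493
edge [[ 39.9  75.7]
 [  9.3 -98. ]] 66.89593824867515 176.37302245153688
fence [[  76.7  121.3]
 [  76.9 -133.1]] 76.95385862690995
pad [[ 11.4  10.4]
 [ 13.4  -8.6]
 [ 15.  -28.2]]
vial/bubble/line [[19.9 33.7]
 [23.9 54.3]]
fence mid [663.3 -86.6]
knob scene 17 [379.35294118 223.        ] [[ -3.9 169.8]]
```

```bash
python3 -m handwheel '[{"x":0.09,"y":0.161,"az":0.094},{"x":0.09,"y":0.161,"az":0.094},{"x":0.09,"y":0.161,"az":0.094},{"x":0.09,"y":0.161,"az":0.094},{"x":0.09,"y":0.161,"az":0.094},{"x":0.09,"y":0.161,"az":0.094},{"x":0.09,"y":0.161,"az":0.094},{"x":0.09,"y":0.161,"az":0.094}]' 1
python3 -m handwheel '[{"x":0.09,"y":0.161,"az":0.094},{"x":0.09,"y":0.161,"az":0.094},{"x":0.09,"y":0.161,"az":0.094},{"x":0.09,"y":0.161,"az":0.094},{"x":0.09,"y":0.161,"az":0.094},{"x":0.09,"y":0.161,"az":0.094},{"x":0.09,"y":0.161,"az":0.094},{"x":0.09,"y":0.161,"az":0.094}]'
cat > st.py <<'E'
from h import *
s=arm.read_state();y=R.from_quat(s['ee_rot']).as_matrix()[:,1];O=np.array([585.7,-58.3]);p=s['position'][:2]-O
print('t',s['clock'],'pos',s['position'].round(1),'yang',np.degrees(np.arctan2(y[1],y[0])).round(1),'zax',R.from_quat(s['ee_rot']).as_matrix()[:,2].round(3),'loc',(p@ux).round(1),(p@uy).round(1),'q',s['joints'].round(2),'F',s['contact_force'].round(1),'M',s['wrist_torque'].round(2),'w',s['gripper_width'].round(1),s['grasp_force'].round(1))
E
python3 st.py
```

```text
invalid input at $[0]: expected keys x, y, z, ax, ay, az
invalid input at $[0]: expected keys x, y, z, ax, ay, az
Traceback (most recent call last):
  File "st.py", line 3, in <module>
    print('t',s['clock'],'pos',s['position'].round(1),'yang',np.degrees(np.arctan2(y[1],y[0])).round(1),'zax',R.from_quat(s['ee_rot']).as_matrix()[:,2].round(3),'loc',(p@ux).round(1),(p@uy).round(1),'q',s['joints'].round(2),'F',s['contact_force'].round(1),'M',s['wrist_torque'].round(2),'w',s['gripper_width'].round(1),s['grasp_force'].round(1))
                                                                                                                                                                                                                                                                                                   ^^^^^^^^^^^^^^^^^^^^^^^^
AttributeError: 'float' object has no attribute 'round'
```

All keys are required in each row.

```bash
sed -i "s/s\['gripper_width'\].round(1),s\['grasp_force'\].round(1)/s['gripper_width'],s['grasp_force']/" st.py
python3 -m handwheel '[{"x":0.09,"y":0.161,"z":0,"ax":0,"ay":0,"az":0.094},{"x":0.09,"y":0.161,"z":0,"ax":0,"ay":0,"az":0.094},{"x":0.09,"y":0.161,"z":0,"ax":0,"ay":0,"az":0.094},{"x":0.09,"y":0.161,"z":0,"ax":0,"ay":0,"az":0.094},{"x":0.09,"y":0.161,"z":0,"ax":0,"ay":0,"az":0.094},{"x":0.09,"y":0.161,"z":0,"ax":0,"ay":0,"az":0.094},{"x":0.09,"y":0.161,"z":0,"ax":0,"ay":0,"az":0.094},{"x":0.09,"y":0.161,"z":0,"ax":0,"ay":0,"az":0.094}]' 1
python3 -m handwheel '[{"x":0.09,"y":0.161,"z":0,"ax":0,"ay":0,"az":0.094},{"x":0.09,"y":0.161,"z":0,"ax":0,"ay":0,"az":0.094},{"x":0.09,"y":0.161,"z":0,"ax":0,"ay":0,"az":0.094},{"x":0.09,"y":0.161,"z":0,"ax":0,"ay":0,"az":0.094},{"x":0.09,"y":0.161,"z":0,"ax":0,"ay":0,"az":0.094},{"x":0.09,"y":0.161,"z":0,"ax":0,"ay":0,"az":0.094},{"x":0.09,"y":0.161,"z":0,"ax":0,"ay":0,"az":0.094},{"x":0.09,"y":0.161,"z":0,"ax":0,"ay":0,"az":0.094}]'
python3 st.py
```

```text
clock: 1.0
position: [397.5, -312.4, 231.3]
ee_rot: [0.719, -0.695, -0.0, -0.0]
contact_force: [-0.1, 0.1, 0.7]
gripper_width: 85.1
grasp_force: 0.0
clock: 1.8
position: [541.4, -54.8, 231.3]
ee_rot: [0.984, -0.177, -0.0, -0.0]
contact_force: [0.4, 0.5, 1.1]
gripper_width: 85.4
grasp_force: 0.0
t 1.8 pos [541.4 -54.8 231.3] yang -110.4 zax [-0.  0. -1.] loc -43.9 -6.6 q [ 0.2   0.25 -0.19 -0.   -1.13  1.02] F [0.4 0.5 1.1] M [-0.02 -0.05  0.01] w 85.38229017641603 0.0
```

```bash
python3 -m handwheel '[{"x":0,"y":0,"z":-0.11,"ax":0,"ay":0,"az":0.081},{"x":0,"y":0,"z":-0.11,"ax":0,"ay":0,"az":0},{"x":0,"y":0,"z":-0.11,"ax":0,"ay":0,"az":0},{"x":0,"y":0,"z":-0.11,"ax":0,"ay":0,"az":0},{"x":0,"y":0,"z":-0.11,"ax":0,"ay":0,"az":0},{"x":0,"y":0,"z":-0.11,"ax":0,"ay":0,"az":0},{"x":0,"y":0,"z":-0.11,"ax":0,"ay":0,"az":0},{"x":0,"y":0,"z":-0.11,"ax":0,"ay":0,"az":0}]'
python3 st.py; python3 -c "
from h import *
im=save('scene','s2.png');c=cv2.resize(im[130:290,220:430],None,fx=3.5,fy=3.5,interpolation=cv2.INTER_CUBIC);cv2.imwrite('pics/s2c.png',c[:,:,::-1])"
```

```text
clock: 2.6
position: [541.0, -56.3, 54.4]
ee_rot: [0.993, -0.117, 0.0, 0.0]
contact_force: [-0.0, 1.1, -0.6]
gripper_width: 85.6
grasp_force: 0.0
t 2.6 pos [541.  -56.3  54.4] yang -103.5 zax [ 0. -0. -1.] loc -44.0 -8.2 q [ 0.19  0.45 -0.41  0.   -0.72  1.14] F [-0.   1.1 -0.6] M [-0.01 -0.02 -0.01] w 85.55351868380308 0.0
```

View pics/s2c.png

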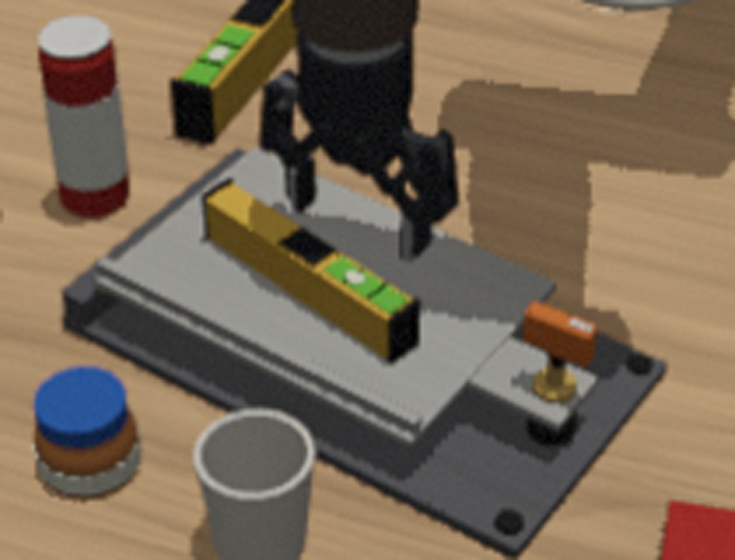

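The fingers are behind the level (fingertips at crop (300,205) and (412,250)) and clear of it, with the level between them and the fence. Pushing now.

```bash
python3 -m handwheel '[{"x":0.043,"y":-0.010,"z":0,"ax":0,"ay":0,"az":0.004},{"x":0.043,"y":-0.010,"z":0,"ax":0,"ay":0,"az":0},{"x":0.043,"y":-0.010,"z":0,"ax":0,"ay":0,"az":0},{"x":0.043,"y":-0.010,"z":0,"ax":0,"ay":0,"az":0},{"x":0.043,"y":-0.010,"z":0,"ax":0,"ay":0,"az":0},{"x":0.043,"y":-0.010,"z":0,"ax":0,"ay":0,"az":0},{"x":0.043,"y":-0.010,"z":0,"ax":0,"ay":0,"az":0},{"x":0.043,"y":-0.010,"z":0,"ax":0,"ay":0,"az":0}]'
python3 st.py; python3 -m handwheel '[{"x":0.02,"y":-0.0046,"z":0,"ax":0,"ay":0,"az":0},{"x":0.02,"y":-0.0046,"z":0,"ax":0,"ay":0,"az":0},{"x":0.01,"y":-0.0023,"z":0,"ax":0,"ay":0,"az":0},{"x":0.01,"y":-0.0023,"z":0,"ax":0,"ay":0,"az":0},{"x":0,"y":0,"z":0,"ax":0,"ay":0,"az":0},{"x":0,"y":0,"z":0,"ax":0,"ay":0,"az":0},{"x":0,"y":0,"z":0,"ax":0,"ay":0,"az":0},{"x":0,"y":0,"z":0,"ax":0,"ay":0,"az":0}]'
python3 st.py
```

```text
clock: 3.45
position: [610.4, -72.4, 55.4]
ee_rot: [0.993, -0.114, -0.0, 0.0]
contact_force: [-2.6, -0.0, 2.6]
gripper_width: 85.7
grasp_force: 1.4
t 3.45 pos [610.4 -72.4  55.4] yang -103.1 zax [-0.  0. -1.] loc 27.2 -8.2 q [ 0.14  0.54 -0.23 -0.   -0.8   1.2 ] F [-2.6 -0.   2.6] M [ 0.21  0.69 -0.06] w 85.67877778972857 1.356806941330433
clock: 4.25
position: [620.4, -74.7, 55.1]
ee_rot: [0.993, -0.115, -0.002, -0.0]
contact_force: [-5.0, 1.8, 3.2]
gripper_width: 85.7
grasp_force: 2.5
t 4.25 pos [620.4 -74.7  55.1] yang -103.2 zax [-0.003  0.    -1.   ] loc 37.5 -8.2 q [ 0.14  0.55 -0.2  -0.   -0.82  1.2 ] F [-5.   1.8  3.2] M [ 0.42  1.28 -0.21] w 85.72471010510208 2.535679745633388
```

```bash
python3 -m handwheel '[{"x":0.01,"y":-0.0023,"z":0,"ax":0,"ay":0,"az":0},{"x":0.01,"y":-0.0023,"z":0,"ax":0,"ay":0,"az":0},{"x":0,"y":0,"z":0,"ax":0,"ay":0,"az":0},{"x":0,"y":0,"z":0,"ax":0,"ay":0,"az":0},{"x":0,"y":0,"z":0,"ax":0,"ay":0,"az":0},{"x":0,"y":0,"z":0,"ax":0,"ay":0,"az":0},{"x":0,"y":0,"z":0,"ax":0,"ay":0,"az":0},{"x":0,"y":0,"z":0,"ax":0,"ay":0,"az":0}]'
python3 st.py;  python3 -c "
from h import *
im=save('scene','s3.png');c=cv2.resize(im[150:290,230:430],None,fx=4,fy=4,interpolation=cv2.INTER_CUBIC);cv2.imwrite('pics/s3c.png',c[:,:,::-1])"
```

```text
clock: 5.05
position: [620.8, -74.9, 55.1]
ee_rot: [0.993, -0.116, -0.005, -0.0]
contact_force: [-12.9, 7.0, 10.0]
gripper_width: 85.4
grasp_force: 7.0
t 5.05 pos [620.8 -74.9  55.1] yang -103.3 zax [-0.011  0.001 -1.   ] loc 38.0 -8.2 q [ 0.14  0.56 -0.19 -0.   -0.83  1.2 ] F [-12.9   7.   10. ] M [ 1.5   3.43 -0.64] w 85.43028690848462 7.006809264421463
```

View pics/s3c.png

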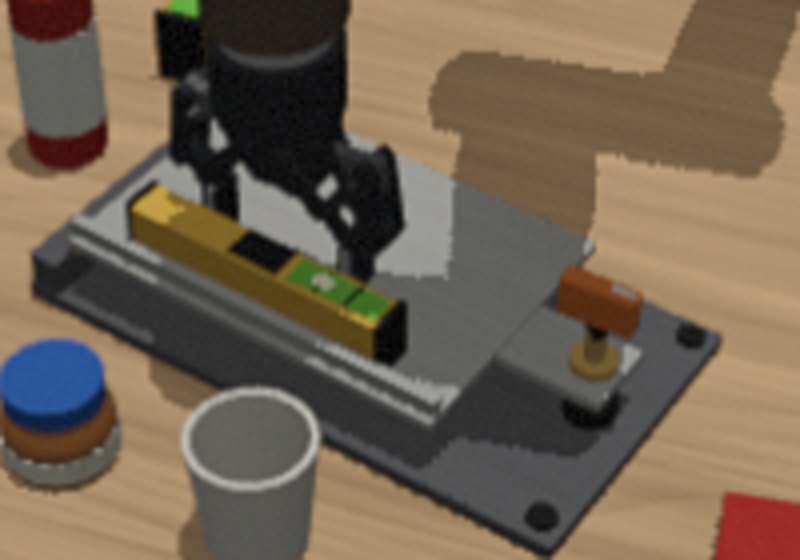

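Both ends of the level look flush to the fence, and the reaction has risen to 15 N. Now I back off and lift, then check the bar and level from above.

```bash
python3 -m handwheel '[{"x":-0.049,"y":0.011,"z":0,"ax":0,"ay":0,"az":0},{"x":-0.049,"y":0.011,"z":0,"ax":0,"ay":0,"az":0},{"x":-0.02,"y":0.005,"z":0.06,"ax":0,"ay":0,"az":0},{"x":-0.049,"y":0.011,"z":0.14,"ax":0,"ay":0,"az":0},{"x":-0.1,"y":0.023,"z":0.14,"ax":0,"ay":0,"az":0.095},{"x":-0.1,"y":0.023,"z":0.14,"ax":0,"ay":0,"az":0.095},{"x":-0.1,"y":0.023,"z":0.14,"ax":0,"ay":0,"az":0.095},{"x":-0.1,"y":0.023,"z":0.14,"ax":0,"ay":0,"az":0.095}]'
python3 st.py;  python3 -c "
from h import *
im=save('top','t4.png');c=cv2.resize(im[145:242,260:400],None,fx=5.6,fy=5.6,interpolation=cv2.INTER_CUBIC);cv2.imwrite('pics/t4c.png',c[:,:,::-1])"
```

```text
clock: 5.9
position: [512.1, -49.9, 209.5]
ee_rot: [0.983, 0.186, 0.001, 0.0]
contact_force: [0.3, 0.4, 0.3]
gripper_width: 85.2
grasp_force: 0.0
t 5.9 pos [512.1 -49.9 209.5] yang -68.5 zax [ 0.003  0.    -1.   ] loc -73.6 -8.5 q [ 0.22  0.21 -0.3   0.   -1.06  1.73] F [0.3 0.4 0.3] M [-0.01 -0.08  0.02] w 85.15596247556745 0.0
```

View pics/t4c.png

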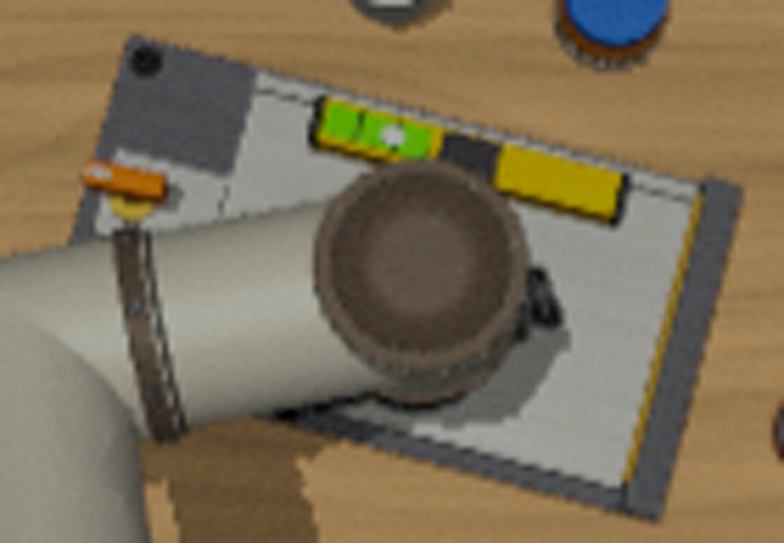

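The level lies parallel to the fence. The bubble at (392,134) is about 10 mm towards the hinge from the vial's middle. On to the knob.

```bash
python3 -m handwheel '[{"x":0.0706,"y":0.1,"z":0,"ax":0,"ay":0,"az":0.085},{"x":0.0706,"y":0.1,"z":0,"ax":0,"ay":0,"az":0.085},{"x":0.0706,"y":0.1,"z":0,"ax":0,"ay":0,"az":0.085},{"x":0.0706,"y":0.1,"z":0,"ax":0,"ay":0,"az":0.085},{"x":0.0706,"y":0.1,"z":0,"ax":0,"ay":0,"az":0.085},{"x":0.0706,"y":0.1,"z":0,"ax":0,"ay":0,"az":0.085},{"x":0.0706,"y":0.1,"z":0,"ax":0,"ay":0,"az":0.085},{"x":0.0706,"y":0.1,"z":0,"ax":0,"ay":0,"az":0.085}]'
python3 st.py
```

```text
clock: 6.75
position: [626.5, 110.9, 208.3]
ee_rot: [0.751, 0.66, 0.001, 0.001]
contact_force: [0.0, 0.2, -0.7]
gripper_width: 85.3
grasp_force: 0.0
t 6.75 pos [626.5 110.9 208.3] yang -7.4 zax [ 0.002  0.    -1.   ] loc 1.4 174.0 q [ 0.43  0.42  0.    0.   -1.15  2.58] F [ 0.   0.2 -0.7] M [-0.04 -0.08 -0.02] w 85.29746062076498 0.0
```

```bash
python3 -m handwheel '[{"x":-0.005,"y":-0.005,"z":-0.081,"ax":0,"ay":0,"az":0},{"x":0,"y":0,"z":-0.081,"ax":0,"ay":0,"az":0},{"x":0,"y":0,"z":-0.081,"ax":0,"ay":0,"az":0},{"x":0,"y":0,"z":-0.081,"ax":0,"ay":0,"az":0},{"x":0,"y":0,"z":-0.081,"ax":0,"ay":0,"az":0},{"x":0,"y":0,"z":-0.081,"ax":0,"ay":0,"az":0},{"x":0,"y":0,"z":-0.081,"ax":0,"ay":0,"az":0},{"x":0,"y":0,"z":-0.081,"ax":0,"ay":0,"az":0}]'
python3 -m handwheel '[{"x":0,"y":0,"z":0,"ax":0,"ay":0,"az":0},{"x":0,"y":0,"z":0,"ax":0,"ay":0,"az":0},{"x":0,"y":0,"z":0,"ax":0,"ay":0,"az":0},{"x":0,"y":0,"z":0,"ax":0,"ay":0,"az":0},{"x":0,"y":0,"z":0,"ax":0,"ay":0,"az":0},{"x":0,"y":0,"z":0,"ax":0,"ay":0,"az":0},{"x":0,"y":0,"z":0,"ax":0,"ay":0,"az":0},{"x":0,"y":0,"z":0,"ax":0,"ay":0,"az":0}]' -1
python3 st.py
```

```text
clock: 7.55
position: [625.2, 109.2, 78.0]
ee_rot: [0.753, 0.658, 0.001, 0.001]
contact_force: [0.6, -1.2, 0.4]
gripper_width: 85.5
grasp_force: 0.0
clock: 8.35
position: [623.4, 109.2, 78.8]
ee_rot: [0.753, 0.658, -0.001, -0.0]
contact_force: [-4.7, 2.1, 5.5]
gripper_width: 13.3
grasp_force: 58.6
t 8.35 pos [623.4 109.2  78.8] yang -7.7 zax [-0.001 -0.    -1.   ] loc -1.2 171.7 q [ 0.43  0.54 -0.16 -0.   -0.88  2.58] F [-4.7  2.1  5.5] M [ 0.37  1.32 -0.02] w 13.28276110751024 58.57762098312378
```

```bash
python3 -m handwheel '[{"x":-0.009,"y":0,"z":0,"ax":0,"ay":0,"az":-0.09},{"x":0,"y":0,"z":0,"ax":0,"ay":0,"az":-0.09},{"x":0,"y":0,"z":0,"ax":0,"ay":0,"az":-0.09},{"x":0,"y":0,"z":0,"ax":0,"ay":0,"az":-0.09},{"x":0,"y":0,"z":0,"ax":0,"ay":0,"az":-0.09},{"x":0,"y":0,"z":0,"ax":0,"ay":0,"az":-0.09},{"x":0,"y":0,"z":0,"ax":0,"ay":0,"az":-0.09},{"x":0,"y":0,"z":0,"ax":0,"ay":0,"az":-0.09}]'
python3 st.py
python3 -m handwheel '[{"x":0,"y":0,"z":0,"ax":0,"ay":0,"az":-0.09},{"x":0,"y":0,"z":0,"ax":0,"ay":0,"az":-0.09},{"x":0,"y":0,"z":0,"ax":0,"ay":0,"az":-0.09},{"x":0,"y":0,"z":0,"ax":0,"ay":0,"az":-0.09},{"x":0,"y":0,"z":0,"ax":0,"ay":0,"az":-0.09},{"x":0,"y":0,"z":0,"ax":0,"ay":0,"az":-0.09},{"x":0,"y":0,"z":0,"ax":0,"ay":0,"az":-0.09},{"x":0,"y":0,"z":0,"ax":0,"ay":0,"az":-0.09}]'
python3 -m handwheel '[{"x":0,"y":0,"z":0,"ax":0,"ay":0,"az":0},{"x":0,"y":0,"z":0,"ax":0,"ay":0,"az":0},{"x":0,"y":0,"z":0,"ax":0,"ay":0,"az":0},{"x":0,"y":0,"z":0,"ax":0,"ay":0,"az":0},{"x":0,"y":0,"z":0,"ax":0,"ay":0,"az":0},{"x":0,"y":0,"z":0,"ax":0,"ay":0,"az":0},{"x":0,"y":0,"z":0,"ax":0,"ay":0,"az":0},{"x":0,"y":0,"z":0,"ax":0,"ay":0,"az":0}]'
python3 -m handwheel '[{"x":0,"y":0,"z":0,"ax":0,"ay":0,"az":0},{"x":0,"y":0,"z":0,"ax":0,"ay":0,"az":0},{"x":0,"y":0,"z":0,"ax":0,"ay":0,"az":0},{"x":0,"y":0,"z":0,"ax":0,"ay":0,"az":0},{"x":0,"y":0,"z":0,"ax":0,"ay":0,"az":0},{"x":0,"y":0,"z":0,"ax":0,"ay":0,"az":0},{"x":0,"y":0,"z":0,"ax":0,"ay":0,"az":0},{"x":0,"y":0,"z":0,"ax":0,"ay":0,"az":0}]'
python3 st.py
python3 - <<'E'
from h import *
a=save('top','t5.png');b=save('scene','s5.png')
f=lambda i,x0,y0,x1,y1,k:cv2.resize(i[y0:y1,x0:x1],None,fx=k,fy=k,interpolation=cv2.INTER_CUBIC)
A=f(a,300,150,380,200,9.9);B=f(b,260,185,350,240,8.8);w=min(A.shape[1],B.shape[1])
c=cv2.resize(np.vstack([A[:,:w],B[:,:w]]),None,fx=.6,fy=.6);print(c.shape);cv2.imwrite('pics/c5.png',c[:,:,::-1])
E
```

```text
clock: 9.15
position: [622.3, 110.3, 78.8]
ee_rot: [0.989, 0.15, 0.0, -0.001]
contact_force: [-4.8, 4.1, 4.2]
gripper_width: 13.4
grasp_force: 58.5
t 9.15 pos [622.3 110.3  78.8] yang -72.8 zax [ 0.001  0.001 -1.   ] loc -2.5 172.5 q [ 0.43  0.53 -0.16 -0.   -0.87  1.44] F [-4.8  4.1  4.2] M [1.2  1.16 0.13] w 13.395498161501804 58.54803442955017
clock: 9.95
position: [622.9, 111.8, 78.8]
ee_rot: [0.915, -0.403, 0.0, -0.002]
contact_force: [-4.0, 9.1, 2.7]
gripper_width: 13.1
grasp_force: 58.3
clock: 10.75
position: [622.8, 111.8, 78.8]
ee_rot: [0.916, -0.401, 0.0, -0.002]
contact_force: [-3.2, 8.5, 4.3]
gripper_width: 13.2
grasp_force: 58.8
clock: 11.55
position: [622.8, 111.8, 78.8]
ee_rot: [0.916, -0.401, 0.0, -0.002]
contact_force: [-4.1, 7.9, 3.4]
gripper_width: 13.1
grasp_force: 58.8
t 11.55 pos [622.8 111.8  78.8] yang -137.3 zax [ 0.002  0.003 -1.   ] loc -2.4 174.1 q [ 0.43  0.53 -0.16 -0.   -0.87  0.32] F [-4.1  7.9  3.4] M [ 2.07  1.07 -0.08] w 13.059547765263254 58.816752433776855
(587, 475, 3)
```

View pics/c5.png

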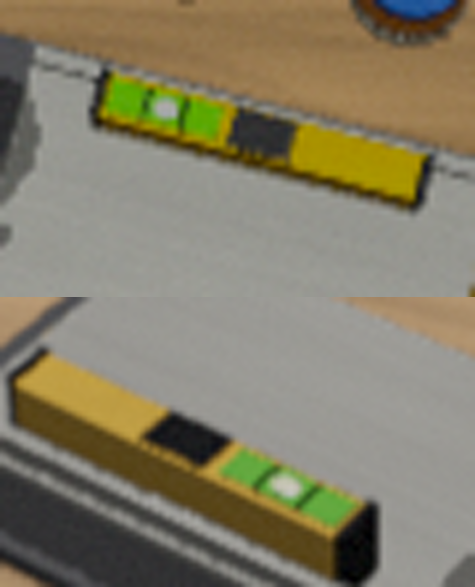

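Both views show the bubble between the lines: top crop at (166,107) between (150,97) and (183,116), scene crop at (286,486). I will put a number on the offset.

```bash
cat > bub.py <<'E'
from h import *
for n,roi in(('top',(305,155,345,185)),('scene',(290,200,340,240))):
    im=np.mean([arm.get_image(n).astype(float) for _ in range(3)],0)
    x0,y0,x1,y1=roi;k=6
    c=cv2.resize(im[y0:y1,x0:x1].clip(0,255).astype(np.uint8),None,fx=k,fy=k,interpolation=cv2.INTER_CUBIC)
    h=cv2.cvtColor(c,cv2.COLOR_RGB2HSV).astype(int)
    g=((h[...,0]>34)&(h[...,0]<70)&(h[...,1]>110)&(h[...,2]>60)).astype(np.uint8)
    pt=np.argwhere(g)[:,::-1].astype(np.float32);hull=cv2.convexHull(pt)
    m=np.zeros_like(g);cv2.fillConvexPoly(m,hull.astype(int),1)
    I=lambda p:np.array([x0,y0])+(np.array(p)+.5)/k-.5
    v=h[...,2]-h[...,1]; vm=np.where(m>0,v,-999)
    b=(vm>40); w=c.min(2)*1.0;bp=np.argwhere(b)[:,::-1];bl=(m>0)&(h[...,2]<100)
    P=lambda p:onz(n,np.atleast_2d(I(p)),95)[:,:2]
    s=P(pt)@uy; hm=P(np.argwhere(m)[:,::-1])@uy; bs=P(bp)@uy
    ln=P(np.argwhere(bl)[:,::-1])@uy if bl.any() else np.array([0])
    lo,hi=hm.min(),hm.max()
    # intensity profile along axis, red channel of hull pixels
    yy=np.argwhere(m)[:,::-1];q=P(yy)@uy;G=c[...,1][m>0].astype(float);Rr=c[...,2][m>0].astype(float)
    q=q  # argwhere order == mask order
    bins=np.arange(lo,hi,2.);prof=[G[(q>=a)&(q<a+2)].mean().round() for a in bins]
    pr2=[Rr[(q>=a)&(q<a+2)].mean().round() for a in bins]
    print(n,'vial',lo.round(1),hi.round(1),'mid',((lo+hi)/2).round(1),'bubble',bs.mean().round(1),bs.min().round(1),bs.max().round(1),len(bs))
    print(' G',[int(x) for x in prof],'\n B',[int(x) for x in pr2])
E
python3 bub.py
```

```text
top vial 92.0 153.5 mid 122.8 bubble 121.9 114.9 128.7 460
 G [156, 162, 165, 166, 166, 165, 163, 165, 150, 112, 110, 146, 162, 162, 163, 165, 166, 164, 152, 122, 114, 141, 161, 163, 162, 164, 165, 165, 166, 160, 136] 
 B [0, 1, 2, 3, 3, 2, 0, 1, 6, 13, 9, 31, 71, 91, 102, 99, 87, 62, 33, 19, 13, 7, 2, 2, 2, 1, 1, 1, 1, 0, 1]
scene vial 91.0 151.0 mid 121.0 bubble 120.1 93.8 136.5 1024
 G [162, 163, 164, 164, 164, 164, 166, 162, 133, 109, 135, 166, 175, 176, 174, 174, 175, 171, 159, 123, 108, 144, 165, 166, 165, 165, 165, 166, 164, 150, 140] 
 B [62, 61, 61, 61, 62, 62, 63, 61, 47, 39, 61, 94, 116, 126, 127, 129, 125, 104, 73, 44, 36, 52, 62, 62, 62, 62, 62, 61, 60, 54, 51]
```

The offset is about -0.3 mm. Release and lift.

```bash
python3 -m handwheel '[{"x":0,"y":0,"z":0,"ax":0,"ay":0,"az":0},{"x":0,"y":0,"z":0,"ax":0,"ay":0,"az":0},{"x":0,"y":0,"z":0,"ax":0,"ay":0,"az":0},{"x":0,"y":0,"z":0,"ax":0,"ay":0,"az":0},{"x":0,"y":0,"z":0,"ax":0,"ay":0,"az":0},{"x":0,"y":0,"z":0,"ax":0,"ay":0,"az":0},{"x":0,"y":0,"z":0,"ax":0,"ay":0,"az":0},{"x":0,"y":0,"z":0,"ax":0,"ay":0,"az":0}]' 1
python3 -m handwheel '[{"x":0,"y":0,"z":0.09,"ax":0,"ay":0,"az":0},{"x":0,"y":0,"z":0.09,"ax":0,"ay":0,"az":0},{"x":0,"y":0,"z":0.09,"ax":0,"ay":0,"az":0},{"x":0,"y":0,"z":0.09,"ax":0,"ay":0,"az":0},{"x":0,"y":0,"z":0.09,"ax":0,"ay":0,"az":0},{"x":0,"y":0,"z":0.09,"ax":0,"ay":0,"az":0},{"x":0,"y":0,"z":0,"ax":0,"ay":0,"az":0},{"x":0,"y":0,"z":0,"ax":0,"ay":0,"az":0}]'
python3 -m handwheel '[{"x":0,"y":0,"z":0,"ax":0,"ay":0,"az":0},{"x":0,"y":0,"z":0,"ax":0,"ay":0,"az":0},{"x":0,"y":0,"z":0,"ax":0,"ay":0,"az":0},{"x":0,"y":0,"z":0,"ax":0,"ay":0,"az":0},{"x":0,"y":0,"z":0,"ax":0,"ay":0,"az":0},{"x":0,"y":0,"z":0,"ax":0,"ay":0,"az":0},{"x":0,"y":0,"z":0,"ax":0,"ay":0,"az":0},{"x":0,"y":0,"z":0,"ax":0,"ay":0,"az":0}]' -1
python3 st.py; python3 bub.py
python3 - <<'E'
from h import *
O=np.array([585.7,-58.3])
for n,roi in(('top',(305,155,380,200)),('scene',(262,200,340,240))):
    im=arm.get_image(n);m=masks(im);z,p=box(m['yel']|m['grn'],roi)
    hull=cv2.convexHull(p.astype(np.float32));mm=np.zeros_like(z);cv2.fillConvexPoly(mm,hull.astype(int),1)
    h=cv2.cvtColor(im,cv2.COLOR_RGB2HSV);d=((mm>0)&(h[...,2]<85)&(h[...,1]<150)).astype(np.uint8)
    k,l,st,ce=cv2.connectedComponentsWithStats(d);i=1+np.argmax(st[1:,4])
    w=onz(n,[ce[i]],95)[0,:2];r=cv2.minAreaRect(hull);print(n,st[i],ce[i].round(1),'pad',w.round(1),'loc',((w-O)@ux).round(1),((w-O)@uy).round(1))
E
```

```text
clock: 12.75
position: [622.6, 109.0, 77.7]
ee_rot: [0.916, -0.401, -0.0, 0.0]
contact_force: [-0.2, 0.3, 0.5]
gripper_width: 85.5
grasp_force: 0.0
clock: 13.55
position: [622.3, 109.1, 185.4]
ee_rot: [0.916, -0.401, -0.0, -0.0]
contact_force: [-0.2, -0.3, -0.9]
gripper_width: 85.2
grasp_force: 0.0
clock: 14.35
position: [622.6, 109.1, 185.8]
ee_rot: [0.916, -0.401, 0.0, -0.0]
contact_force: [-0.3, -0.8, -0.6]
gripper_width: 0.4
grasp_force: 0.0
t 14.35 pos [622.6 109.1 185.8] yang -137.3 zax [ 0.  0. -1.] loc -2.0 171.4 q [ 0.43  0.43 -0.04  0.   -1.1   0.32] F [-0.3 -0.8 -0.6] M [0.05 0.02 0.05] w 0.36535969956817227 0.0
top vial 92.2 155.7 mid 124.0 bubble 122.0 114.9 128.8 479
 G [154, 162, 166, 167, 167, 166, 164, 168, 151, 115, 122, 155, 162, 159, 161, 164, 165, 167, 158, 129, 120, 142, 159, 163, 164, 164, 164, 165, 167, 162, 132, 84] 
 B [0, 1, 0, 0, 1, 1, 2, 1, 6, 12, 10, 35, 75, 93, 101, 99, 89, 64, 35, 19, 13, 7, 1, 1, 1, 1, 1, 1, 0, 0, 2, 8]
scene vial 91.4 152.8 mid 122.1 bubble 120.1 94.7 147.7 1061
 G [160, 163, 163, 163, 163, 164, 165, 158, 127, 109, 139, 166, 175, 176, 175, 176, 175, 168, 153, 113, 115, 153, 165, 165, 165, 164, 164, 165, 161, 138, 101] 
 B [61, 61, 61, 61, 62, 62, 63, 59, 44, 42, 70, 103, 124, 126, 127, 126, 117, 92, 64, 39, 39, 57, 63, 62, 63, 62, 62, 62, 59, 48, 36]
top [338 168  12   9  66] [343.6 172.1] pad [646. -79.] loc 63.4 -6.5
scene [288 209  14   8  59] [294.7 212.3] pad [650.7 -80.2] loc 68.3 -6.6
```

Bubble still centred after release. The pad is at about (648,-80) from the two views. Moving there with the fingers shut.

```bash
python3 -m handwheel '[{"x":0.0159,"y":-0.118,"z":0,"ax":0,"ay":0,"az":0.0475},{"x":0.0159,"y":-0.118,"z":0,"ax":0,"ay":0,"az":0.0475},{"x":0.0159,"y":-0.118,"z":0,"ax":0,"ay":0,"az":0.0475},{"x":0.0159,"y":-0.118,"z":0,"ax":0,"ay":0,"az":0.0475},{"x":0.0159,"y":-0.118,"z":0,"ax":0,"ay":0,"az":0.0475},{"x":0.0159,"y":-0.118,"z":0,"ax":0,"ay":0,"az":0.0475},{"x":0.0159,"y":-0.118,"z":0,"ax":0,"ay":0,"az":0.0475},{"x":0.0159,"y":-0.118,"z":0,"ax":0,"ay":0,"az":0.0475}]'
python3 -m handwheel '[{"x":0,"y":0,"z":-0.08,"ax":0,"ay":0,"az":0},{"x":0,"y":0,"z":-0.08,"ax":0,"ay":0,"az":0},{"x":0,"y":0,"z":-0.08,"ax":0,"ay":0,"az":0},{"x":0,"y":0,"z":-0.08,"ax":0,"ay":0,"az":0},{"x":0,"y":0,"z":-0.06,"ax":0,"ay":0,"az":0},{"x":0,"y":0,"z":-0.03,"ax":0,"ay":0,"az":0},{"x":0,"y":0,"z":0,"ax":0,"ay":0,"az":0},{"x":0,"y":0,"z":0,"ax":0,"ay":0,"az":0}]'
python3 st.py
```

```text
clock: 15.55
position: [648.1, -80.7, 185.7]
ee_rot: [0.994, -0.113, 0.0, 0.0]
contact_force: [1.5, -0.1, 0.2]
gripper_width: 0.8
grasp_force: 0.0
clock: 16.35
position: [648.6, -79.7, 104.3]
ee_rot: [0.993, -0.114, 0.001, 0.0]
contact_force: [0.0, -0.2, 0.3]
gripper_width: 0.1
grasp_force: 0.0
t 16.35 pos [648.6 -79.7 104.3] yang -103.1 zax [ 0.001 -0.    -1.   ] loc 66.1 -6.6 q [ 0.12  0.54 -0.08  0.   -0.95  1.22] F [ 0.  -0.2  0.3] M [0.05 0.   0.04] w 0.06598746516971567 0.0
```

```bash
python3 -m handwheel '[{"x":0,"y":0,"z":-0.01,"ax":0,"ay":0,"az":0},{"x":0,"y":0,"z":-0.01,"ax":0,"ay":0,"az":0},{"x":0,"y":0,"z":-0.01,"ax":0,"ay":0,"az":0},{"x":0,"y":0,"z":-0.01,"ax":0,"ay":0,"az":0},{"x":0,"y":0,"z":-0.005,"ax":0,"ay":0,"az":0},{"x":0,"y":0,"z":0,"ax":0,"ay":0,"az":0},{"x":0,"y":0,"z":0,"ax":0,"ay":0,"az":0},{"x":0,"y":0,"z":0,"ax":0,"ay":0,"az":0}]'
python3 st.py;  python3 -c "
from h import *
im=save('scene','s8.png');c=cv2.resize(im[160:290,220:420],None,fx=4,fy=4,interpolation=cv2.INTER_CUBIC);cv2.imwrite('pics/s8c.png',c[:,:,::-1])"
```

```text
clock: 17.15
position: [648.0, -79.8, 94.9]
ee_rot: [0.993, -0.114, 0.0, 0.0]
contact_force: [-1.4, -0.3, 1.2]
gripper_width: -0.1
grasp_force: 0.8
t 17.15 pos [648.  -79.8  94.9] yang -103.1 zax [ 0. -0. -1.] loc 65.6 -6.8 q [ 0.12  0.55 -0.09  0.   -0.93  1.22] F [-1.4 -0.3  1.2] M [0.04 0.2  0.09] w -0.08527178663838192 0.756598636507988
```

View pics/s8c.png

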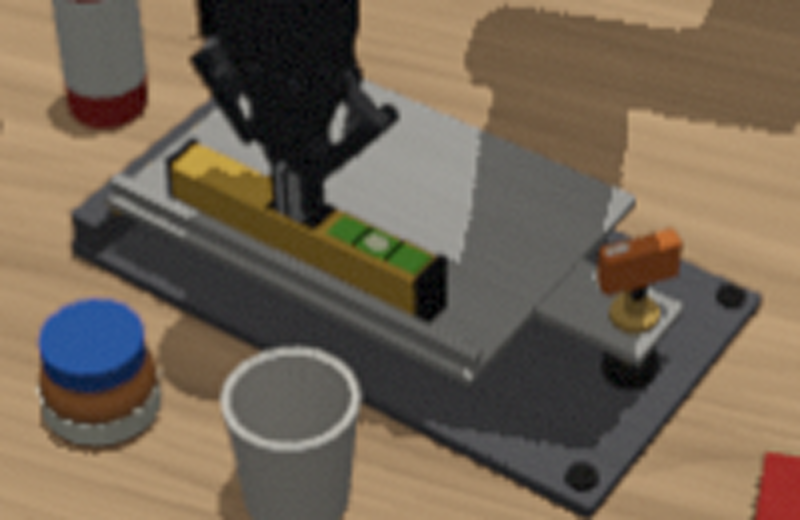

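The shut fingers touch the pad at crop (298,205), the level is flush and the bubble at (376,243) is between the lines. Pressing further in small steps.

```bash
python3 -m handwheel '[{"x":0,"y":0,"z":-0.005,"ax":0,"ay":0,"az":0},{"x":0,"y":0,"z":-0.003,"ax":0,"ay":0,"az":0},{"x":0,"y":0,"z":0,"ax":0,"ay":0,"az":0},{"x":0,"y":0,"z":0,"ax":0,"ay":0,"az":0},{"x":0,"y":0,"z":0,"ax":0,"ay":0,"az":0},{"x":0,"y":0,"z":0,"ax":0,"ay":0,"az":0},{"x":0,"y":0,"z":0,"ax":0,"ay":0,"az":0},{"x":0,"y":0,"z":0,"ax":0,"ay":0,"az":0}]'
python3 st.py
```

```text
clock: 18.0
position: [648.3, -79.8, 94.7]
ee_rot: [0.993, -0.114, 0.001, 0.0]
contact_force: [-2.1, 0.1, 7.0]
gripper_width: 0.1
grasp_force: 3.5
t 18.0 pos [648.3 -79.8  94.7] yang -103.1 zax [ 0.001 -0.    -1.   ] loc 65.8 -6.8 q [ 0.12  0.55 -0.09  0.   -0.93  1.22] F [-2.1  0.1  7. ] M [ 0.23  0.81 -0.03] w 0.08616907930934832 3.541580568999052
```

```bash
python3 -m handwheel '[{"x":0,"y":0,"z":-0.003,"ax":0,"ay":0,"az":0},{"x":0,"y":0,"z":-0.002,"ax":0,"ay":0,"az":0},{"x":0,"y":0,"z":0,"ax":0,"ay":0,"az":0},{"x":0,"y":0,"z":0,"ax":0,"ay":0,"az":0},{"x":0,"y":0,"z":0,"ax":0,"ay":0,"az":0},{"x":0,"y":0,"z":0,"ax":0,"ay":0,"az":0},{"x":0,"y":0,"z":0,"ax":0,"ay":0,"az":0},{"x":0,"y":0,"z":0,"ax":0,"ay":0,"az":0}]'
python3 -m handwheel '[{"x":0,"y":0,"z":0,"ax":0,"ay":0,"az":0},{"x":0,"y":0,"z":0,"ax":0,"ay":0,"az":0},{"x":0,"y":0,"z":0,"ax":0,"ay":0,"az":0},{"x":0,"y":0,"z":0,"ax":0,"ay":0,"az":0},{"x":0,"y":0,"z":0,"ax":0,"ay":0,"az":0},{"x":0,"y":0,"z":0,"ax":0,"ay":0,"az":0},{"x":0,"y":0,"z":0,"ax":0,"ay":0,"az":0},{"x":0,"y":0,"z":0,"ax":0,"ay":0,"az":0}]'
python3 st.py; python3 bub.py; python3 -c "
from h import *
im=save('scene','s9.png');c=cv2.resize(im[185:255,250:340],None,fx=8,fy=8,interpolation=cv2.INTER_CUBIC);cv2.imwrite('pics/s9c.png',c[:,:,::-1])"
```

```text
clock: 18.8
position: [648.4, -79.9, 94.6]
ee_rot: [0.994, -0.114, 0.001, 0.0]
contact_force: [-3.6, 1.0, 9.2]
gripper_width: 0.2
grasp_force: 5.1
clock: 19.6
position: [648.4, -79.9, 94.5]
ee_rot: [0.994, -0.114, 0.001, 0.0]
contact_force: [-3.5, 1.8, 10.6]
gripper_width: 0.2
grasp_force: 5.1
t 19.6 pos [648.4 -79.9  94.5] yang -103.1 zax [ 0.002 -0.001 -1.   ] loc 66.0 -6.8 q [ 0.12  0.55 -0.09  0.   -0.93  1.22] F [-3.5  1.8 10.6] M [ 0.28  1.2  -0.03] w 0.24079441969687979 5.085208247182891
top vial 93.0 153.6 mid 123.3 bubble 121.0 115.5 126.3 246
 G [86, 90, 94, 97, 98, 98, 98, 97, 85, 70, 83, 107, 117, 118, 118, 117, 112, 107, 93, 73, 76, 93, 99, 99, 97, 96, 95, 93, 92, 82, 68] 
 B [1, 1, 4, 5, 5, 5, 3, 3, 6, 13, 25, 47, 64, 69, 71, 64, 53, 33, 17, 10, 10, 11, 10, 12, 15, 15, 14, 16, 20, 25, 31]
scene vial 91.6 152.5 mid 122.0 bubble 120.1 112.7 126.9 588
 G [107, 108, 108, 107, 107, 108, 109, 103, 81, 67, 90, 118, 124, 127, 125, 129, 125, 116, 100, 77, 77, 100, 109, 109, 108, 107, 107, 108, 107, 98, 79] 
 B [36, 36, 36, 36, 35, 36, 37, 35, 25, 25, 44, 69, 77, 85, 83, 87, 77, 60, 37, 23, 25, 34, 37, 37, 36, 36, 36, 36, 35, 32, 26]
```

View pics/s9c.png

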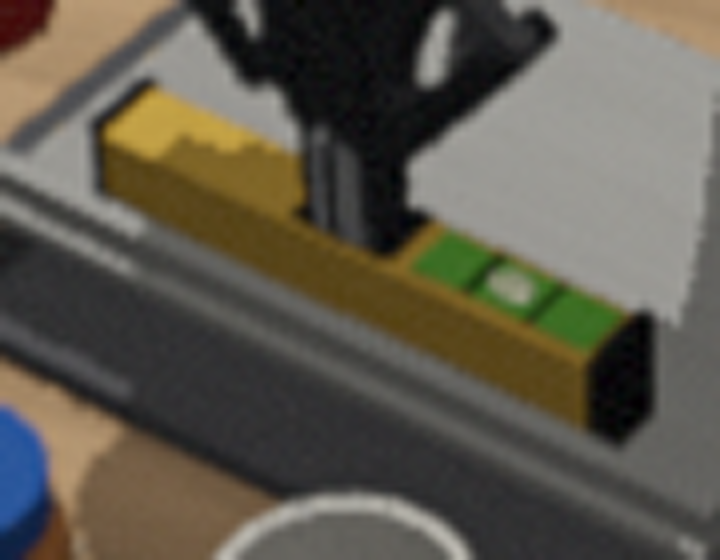

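The level is flush and pressed with about 10.6 N, and the bubble at (512,285) is within about 1 mm of the middle between the lines. Handing in.

```bash
python3 -c "
from bench import arm
print(arm.job_done())"
```

```text
the job is handed in; nothing more can be done
None
```

I handed the job in at about 20 s of the 72 s allowed: the spirit level looked flush to the fence, the bubble read within about 1 mm of centre, and the fingers were holding the pad down with about 10.6 N; no verdict came back.

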